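# Put the drilling set-up gear back in its box

### The arm

A 6-joint arm with a two-finger parallel gripper is mounted at the origin on the work surface. World frame = base frame: x ahead of the robot, y to its left, z up, the work surface at z = 0. Lengths are in m, angles in degrees, forces in N, time in s.
With the tool pointing down it reaches from about 0.35 to 0.875 m from the base axis. Payload 4.2 kg.
Tool frame: the origin (TCP) lies midway between the tips of the shut fingers; the grasp point (between the pads) lies 19 mm behind it (r.pinch_z is the distance from the TCP to the grasp point, in m); z points along the fingers, y is the line along which they close (so a half turn about z gives the same grasp; the last joint's range is limited). The gripper opens to 87 mm and grips with 3 to 60 N. Pads are 19 mm wide; open, the fingers measure 117 mm over their backs; the gripper's body (75 mm by 190 mm) begins 51 mm behind the grasp point.
Start: joints at [85.806, 22.042, 0.453, 0, -68.411, -14.817], TCP at [0.204, 0.591, 0.223] pointing down, gripper open.
Joint ranges: [-179.83, 179.83], [-69.29, 118.12], [-61.27, 80.66], [-181.25, 117.63], [-171.15, -9.14], [-177.46, 177.46]. Speed limits (degrees/s): [159.86, 159.86, 180, 180, 180, 180].

### API

Orientations are given as a 3x3 rotation matrix whose columns are the frame's x, y, z axes.
In Python, from station import r, imaging, models gives the robot as it stands. The module is installed in compiled form; this text tells all that it offers.
- The arm moves only by the tool apply_moves, never from a script. Its argument "moves" is a list of rows, each a list of 2 entries, a list of its own where there are three numbers: the shift along the tool's x, y, z in m, then the turn about the tool's z in degrees. A call has 1 to 5 rows; each row shifts and turns the commanded pose from where the row before left it, along the tool's axes as they then stand; what a row does not reach is not made up. A row lasts 1/12 s, in which the tool goes at most 41.7 mm and 7.16 degrees, less where a joint would pass 70% of its speed; a pose out of reach is approached as far as the arm can. A call is refused whole if a number of a shift passes 0.0417 or a number of a turn 7.16, either way. A call with a gripper value outside its range is refused whole. "hand" is the finger opening in m, from 0 to 0.087, set as the call begins (left out, the last holds). The fingers move at their own pace and stop on an object; the grip force is fixed at half the most. Time passes only in rows, so rows that do not move let the fingers close. It gives the time, the measured TCP pose, the force, the opening and the grip force at its end, in the units of the state.
- r.sense(): the state, without advancing time (a new reading comes with each control period).
- imaging.capture(name): name is "side" or "top" or "wrist"; returns a dict with "frame" (400x640x3 uint8, blue, green, red), "intrinsics" (3x3 intrinsics, pixels), "dist" ([k1, k2, p1, p2, k3] as OpenCV has them; the pictures are not rectified), "eye" and "orientation" of the camera in the world. Camera axes: x right, y down, z forward; pixel columns grow to the right and rows downward; lengths in m; the calibration is good to about 2 mm. A picture is of the moment at which its call begins. There is no depth.
- r.finish_job(): hands the job in; it is judged then, once.
Trained networks look in a picture, given as the dict that the camera call returned (one of the last four; its "shot" number tells which), for a name from the list of things; names that differ only in an ending like _2 or _b are one class to them, and where a whole thing is asked for, a point or a joint stands for the part that bears it (a point fixed in the world has none). Each returns a list of dicts, best first, with "confidence" (0 to 1); they miss things now and then, are a little off and sometimes report something else, mostly with a low value. They report only what shows in the picture. A call takes as long as a camera call. They do not tell look-alikes from the thing itself.
- models.cut_out(picture, target): "region" (400x640 bool, what is visible of it) and "extent" ([left, top, width, height] as shares, 0 to 1, of the picture: columns of its width, rows of its height, round what is visible of it).
- models.place_of(picture, target): "at" ([column, row] as shares, 0 to 1, of the picture: columns of its width, rows of its height: a listed point, or the origin of a listed thing).
The state is a dict: "time_s": time; "joints": joint angles; "joint_velocities": joint speeds; "effort": joint torques, N m; "tcp_pos": TCP position; "ee_rot": TCP orientation; "wrist_force": force on the tool from outside, world axes, zero at the start; "moment": the same for the moment, N m; "gripper_width": opening from 0.0 (shut) to 1.0 (fully open); "gripper_force": force on a finger pad.
Only numpy, scipy, OpenCV 4.12 (cv2) and the standard library are available. Lean on these libraries where they do the work, as an engineer would, in place of code of your own. Each camera call takes 0.05 s, during which the arm holds its last target. There are 200 camera calls.

### The job

Put the drill's set-up gear back in the red box: pile the three aluminium angle plates in the larger compartment, each lying on its flat leg squarely on the one below, largest at the bottom and smallest on top, every plate turned end for end from the one under it, with its upright leg at the opposite end, so that the pile stays balanced. Stand the V-block in the smaller compartment, groove up. The T-piece, the U-channel piece and the plain block are workpieces that do not belong in the box: leave them where they lie.

Things in the scene. Friction and masses are not known exactly. Their poses are not given: they have to be found in the camera images.
- angle_large: The largest of three L-shaped aluminium angle plates, 220 g, lying on its flat leg (110 x 45 mm, 12 mm thick, slotted); at one end an upright leg, 45 mm wide, 12 mm thick, top 50 mm above the underside. Origin: underside, mid-width, at the balance point; x along the flat leg away from the upright (upright's outer face at x = -42 mm, free end at +68 mm), y across the 45 mm (grip), z up.
- angle_medium: The middle-sized of three L-shaped aluminium angle plates, 170 g, lying on its flat leg (84 x 45 mm, 12 mm thick, slotted); at one end an upright leg, 45 mm wide, 12 mm thick, top 46 mm above the underside. Origin: underside, mid-width, at the balance point; x along the flat leg away from the upright (upright's outer face at x = -32 mm, free end at +52 mm), y across the 45 mm (grip), z up.
- angle_small: The smallest of three L-shaped aluminium angle plates, 130 g, lying on its flat leg (58 x 45 mm, 12 mm thick, slotted); at one end an upright leg, 45 mm wide, 12 mm thick, top 42 mm above the underside. Origin: underside, mid-width, at the balance point; x along the flat leg away from the upright (upright's outer face at x = -21 mm, free end at +37 mm), y across the 45 mm (grip), z up.
- v_block: Steel V-block, 50 mm long (x), 45 mm wide (y), 40 mm high, with a 90-degree V-groove 30 mm wide and 15 mm deep along its top; about 700 g. Origin at the centre of the underside, x along the groove, z up; flat sides 45 mm apart across y to grip.
- box: Red plastic box, fixed, open on top: 242 (x) x 158 (y) x 45 mm high outside, walls and floor 4 mm. Origin: centre of the underside, z up. A 4 mm divider (top 38 mm above the underside) at x = +35 mm leaves the larger compartment at x from -117 to +33 mm and the smaller at x from +37 to +117 mm; both 150 mm wide inside (y).
- tee_piece: Aluminium T-section piece (does not belong to the set): flat base 84 x 45 x 12 mm, one upright web 12 mm thick across its middle, 46 mm high overall. Origin at the centre of the underside, x along the 84 mm, z up. Stays where it lies.
- channel_piece: Aluminium U-channel piece (does not belong to the set): flat base 84 x 45 x 12 mm with an upright leg 12 mm thick at each end, 46 mm high overall. Origin at the centre of the underside, x along the 84 mm, z up. Stays where it lies.
- plain_block: Plain steel block without a groove (does not belong to the set), 50 x 45 x 40 mm high. Origin at the centre of the underside, z up. Stays where it lies.
Not all that is in view belongs to the job. What is shaped like the angle_medium but orange or pink is not meant. What is shaped like the angle_large but brown is not meant.

How it is judged (in metres and radians):
At the end, for the whole second after the job is handed in: Large plate flat on the larger compartment's floor, medium flat on it, small flat on that, each turned end for end: within 12 mm sideways, 0.25 rad of square, its origin 10 to 60 mm along the lower one's flat leg and vice versa. V-block groove up on the smaller compartment's floor. All at rest (x of angle_large in the frame of box between -0.117 and 0.033 m and y of angle_large in the frame of box between -0.075 and 0.075 m and z of angle_large in the frame of box between 0 and 0.008 m and angle between each of angle_large, v_block's own z axis and vertical below 0.08 rad and x of angle_medium in the frame of angle_large between 0.01 and 0.06 m and x of angle_large in the frame of angle_medium between 0.01 and 0.06 m and y of angle_medium in the frame of angle_large between -0.012 and 0.012 m and z of angle_medium in the frame of angle_large between 0.008 and 0.016 m and angle between the x axis of angle_medium and the x axis of angle_large, either way round below 0.25 rad and angle between each of angle_medium, angle_small's own z axis and vertical below 0.1 rad and x of angle_small in the frame of angle_medium between 0.01 and 0.06 m and x of angle_medium in the frame of angle_small between 0.01 and 0.06 m and y of angle_small in the frame of angle_medium between -0.012 and 0.012 m and z of angle_small in the frame of angle_medium between 0.008 and 0.016 m and angle between the x axis of angle_small and the x axis of angle_medium, either way round below 0.25 rad and x of v_block in the frame of box between 0.037 and 0.117 m and y of v_block in the frame of box between -0.075 and 0.075 m and z of v_block in the frame of box between 0 and 0.008 m and linear speed of each of angle_large, angle_medium, angle_small, v_block below 0.02 m/s); the robot touches nothing.
It fails at once if the T-piece is moved by more than 25 mm (distance of tee_piece from where it was at the start of the episode above 0.025 m).
It fails at once if the U-channel piece is moved by more than 25 mm (distance of channel_piece from where it was at the start of the episode above 0.025 m).
It fails at once if the plain block is moved by more than 25 mm (distance of plain_block from where it was at the start of the episode above 0.025 m).
It also fails if it takes over 128 s, if anything falls off the work surface, if the arm or the gripper's body presses on something with over 40 N, if the wrist force passes 120 N, or if a joint passes its speed limit or range.

## Working session

There is one attempt and no reset: what is moved stays moved. The work goes in short steps, Python scripts to look and compute and a tool call to move; the robot and the scene stay as the last step left them, time stands still between calls to the robot, and variables do not carry over. Pictures are saved under pics/ and viewed, at most 14 in all, crops included, and the job is handed in when it is done.

Besides the shell and the picture viewer there is one more tool, called after ">>>" in YAML: its name, and indented under it one key for each argument. apply_moves: Moves the arm, as the interface text tells. Its arguments: {"type":"object","properties":{"moves":{"type":"array"},"hand":{"type":"number"}},"required":["moves"]}

```bash
mkdir -p pics
cat > h.py <<'E'
import numpy as np, cv2
from station import r, imaging, models
def und(c,px):
    p=cv2.undistortPoints(np.array([[px]],float),np.array(c['intrinsics'],float),np.array(c['dist'],float))[0,0]
    d=np.array(c['orientation'])@np.array([p[0],p[1],1.]); return np.array(c['eye']),d
def at(c,px,z):
    e,d=und(c,px); return e+d*(z-e[2])/d[2]
def proj(c,P):
    R=np.array(c['orientation']); q=(np.atleast_2d(P)-np.array(c['eye']))@R
    return cv2.projectPoints(q,np.zeros(3),np.zeros(3),np.array(c['intrinsics'],float),np.array(c['dist'],float))[0][:,0]
E
python3 - <<'E'
from h import *
s=r.sense(); print(s)
for n in('top','side','wrist'):
    c=imaging.capture(n); cv2.imwrite(f'pics/{n}0.png',c['frame']); print(n,c['eye'],np.round(c['orientation'],3).tolist(),np.round(c['intrinsics'],1).tolist())
    if n!='wrist':
        for t in('angle_large','angle_medium','angle_small','v_block','box','tee_piece','channel_piece','plain_block'):
            for d in models.place_of(c,t)[:4]:
                px=np.array(d['at'])*[640,400]; print(t,round(d['confidence'],2),px.round(),at(c,px,0).round(3))
E
```

```text
{'time_s': 0.0, 'joints': array([ 8.58073829e+01,  2.20899926e+01,  3.79253427e-01, -2.93652259e-02,
       -6.84107916e+01, -1.48168405e+01]), 'joint_velocities': array([-0.01477302,  0.11469028,  0.08115216, -0.0083485 , -0.12007069,
        0.11107264]), 'effort': array([-4.99030084e-04, -3.90669107e+01,  1.87404621e+01,  4.21985820e+00,
        1.09445452e-02, -1.98523549e-04]), 'tcp_pos': array([0.20335834, 0.59034859, 0.22146313]), 'ee_rot': array([[ 9.45403241e-01, -3.25902307e-01, -6.30359514e-04],
       [-3.25902906e-01, -9.45400956e-01, -2.08054748e-03],
       [ 8.21127382e-05,  2.17239233e-03, -9.99997637e-01]]), 'wrist_force': array([ 0.3848092 ,  0.66714705, -0.75297532]), 'moment': array([ 0.02483647, -0.03088318, -0.04135247]), 'gripper_force': 0.0, 'gripper_width': 0.9995363897820857}
top [ 0.18438707 -0.0877057   1.18839811] [[0.024, -0.979, 0.202], [-1.0, -0.023, 0.006], [-0.001, -0.202, -0.979]] [[396.6, 0.0, 317.8], [0.0, 396.6, 199.4], [0.0, 0.0, 1.0]]
angle_large 0.74 [437. 185.] [ 0.484 -0.447  0.   ]
angle_large 0.7 [479. 199.] [ 0.444 -0.576  0.   ]
angle_m
[... 725 characters left out ...]
 358.] [ 0.442 -0.569  0.   ]
angle_large 0.71 [295. 314.] [ 0.496 -0.438  0.   ]
angle_medium 0.83 [272. 230.] [ 0.359 -0.186  0.   ]
angle_medium 0.81 [266. 267.] [ 0.39 -0.32  0.  ]
angle_medium 0.73 [208. 264.] [ 0.254 -0.346  0.   ]
angle_small 0.62 [351. 150.] [0.478 0.262 0.   ]
v_block 0.62 [363. 123.] [0.482 0.448 0.   ]
box 0.6 [374. 205.] [ 0.595 -0.013  0.   ]
tee_piece 0.8 [321. 134.] [0.357 0.336 0.   ]
channel_piece 0.64 [365. 273.] [ 0.619 -0.279  0.   ]
plain_block 0.75 [316. 267.] [ 0.504 -0.288  0.   ]
wrist [0.26963078 0.56840468 0.38465723] [[-0.326, -0.913, -0.245], [-0.945, 0.315, 0.084], [0.0, 0.259, -0.966]] [[284.1, 0.0, 320.2], [0.0, 284.1, 200.3], [0.0, 0.0, 1.0]]
```

```bash
python3 -c "
import cv2
a=cv2.imread('pics/top0.png')[90:310,110:530];cv2.imwrite('pics/t1.png',cv2.resize(a,(800,419),interpolation=cv2.INTER_CUBIC))
a=cv2.imread('pics/side0.png')[90:400,170:470];cv2.imwrite('pics/s1.png',cv2.resize(a,(580,599),interpolation=cv2.INTER_CUBIC))"
```

```text
(no output)
```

View pics/t1.png

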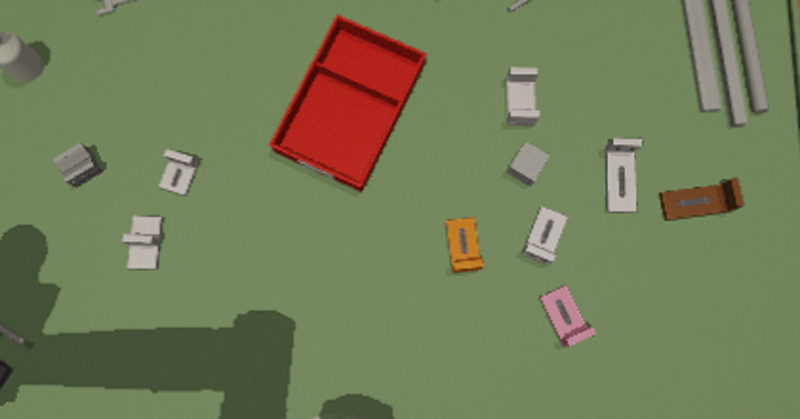

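View pics/s1.png

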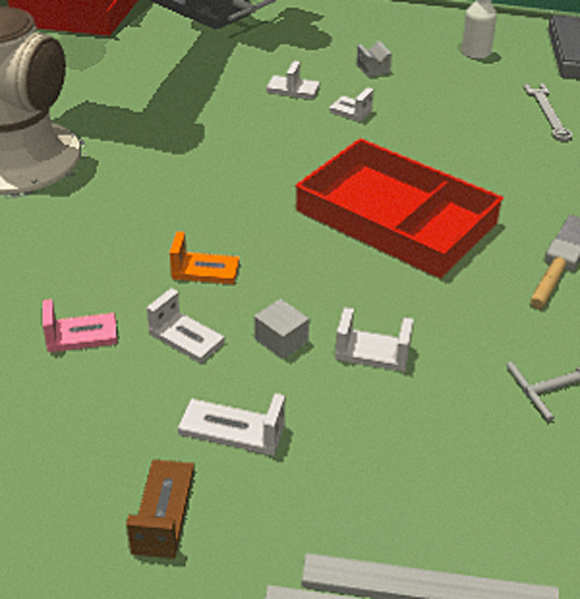

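Candidates in the top picture:
- **Large:** white (437,185). Rejected: brown (479,199).
- **Medium:** white (397,212). Rejected: orange (353,222), pink (409,261), channel (383,144) and tee (185,217).
- **Small:** (203,179).
- **V-block:** grooved block (153,178). Rejected: plain block (388,177).

Next I fit the poses by silhouette.

```bash
cat > fit.py <<'E'
from h import *
from scipy.optimize import minimize
B=lambda x0,x1,w,z0,z1:np.array([[x,y,z] for x in(x0,x1) for y in(-w,w) for z in(z0,z1)])
def L(a,b,h): return [B(a,b,.0225,0,.012),B(a,a+.012,.0225,0,h)]
V=[np.array([[x,y,z] for x in(-.025,.025) for y,z in q]) for q in (
 [(-.0225,0),(.0225,0),(.0225,.025),(-.0225,.025)],[(-.0225,.025),(0,.025),(-.015,.04),(-.0225,.04)],[(.0225,.025),(0,.025),(.015,.04),(.0225,.04)])]
BX=[B(-.121,.121,.079,0,.004),B(-.121,-.117,.079,0,.045),B(.117,.121,.079,0,.045),B(.033,.037,.079,0,.038)]+[B(-.121,.121,.002,0,.045)+np.array([0,s*.077,0]) for s in(-1,1)]
M=dict(angle_large=L(-.042,.068,.05),angle_medium=L(-.032,.052,.046),angle_small=L(-.021,.037,.042),v_block=V,box=BX)
def render(c,parts,p,S=4):
    m=np.zeros((400*S,640*S),np.uint8);a=p[2];R=np.array([[np.cos(a),-np.sin(a),0],[np.sin(a),np.cos(a),0],[0,0,1]])
    z=p[3] if len(p)>3 else 0
    for q in parts:
        u=proj(c,q@R.T+[p[0],p[1],z]); h=cv2.convexHull(((u+.5)*S-.5).round().astype(np.int32)); cv2.fillConvexPoly(m,h,255)
    return cv2.resize(m,(640,400),interpolation=cv2.INTER_AREA)/255.
def mask(c,t,guess):
    ds=[d for d in models.cut_out(c,t) if d['region'].any()]
    g=proj(c,[guess[0],guess[1],0])[0]
    f=lambda d:np.linalg.norm(np.argwhere(d['region']).mean(0)[::-1]-g)
    d=min(ds,key=f); print(t,'mask',round(f(d),1),round(d['confidence'],2)); return d['region'].astype(float)
def fit(views,t,guess,z=0,yaws=None):
    # views: list of (cam,mask)
    def cost(p):
        s=0
        for c,m in views:
            k=render(c,M[t],[*p[:2],p[2],z]); s+=np.abs(k-m).sum()/m.sum()
        return s/len(views)
    best=None
    for y in (np.arange(0,360,20) if yaws is None else yaws):
        q=[*guess,np.radians(y)]; v=cost(q)
        if best is None or v<best[0]: best=(v,q)
    q=best[1]
    for st in(.015,.005):
        sx=np.array([q]+[np.array(q)+d for d in np.diag([st,st,st*15])])
        o=minimize(cost,q,method='Nelder-Mead',options=dict(initial_simplex=sx,maxiter=150)); q=o.x
    return q,o.fun
E
cat > run1.py <<'E'
from fit import *
cs=[imaging.capture('top'),imaging.capture('side')]
np.set_printoptions(suppress=True)
for t,g in dict(angle_large=(.49,-.443),angle_medium=(.392,-.32),angle_small=(.482,.27),v_block=(.484,.44),box=(.598,-.01)).items():
    vs=[(c,mask(c,t,g)) for c in cs]
    q,f=fit(vs,t,g); print(t,q[:2].round(4),np.degrees(q[2]).round(1)%360,round(f,3))
    for c,m in vs:
        pass
    for v in vs:
        q1,f1=fit([v],t,q[:2],yaws=[np.degrees(q[2])]); print('   single',q1[:2].round(4),np.degrees(q1[2]).round(1)%360,round(f1,3))
E
time python3 run1.py
```

```text
angle_large mask 1.5 0.64
angle_large mask 5.0 0.72
angle_large [ 0.4982 -0.4403] 179.2 0.106
   single [ 0.5    -0.4415] 178.5 0.05
   single [ 0.497  -0.4366] 179.3 0.088
angle_medium mask 0.9 0.97
angle_medium mask 7.9 0.83
angle_medium [ 0.3958 -0.3182] 158.4 0.277
   single [ 0.3935 -0.3181] 161.0 0.177
   single [ 0.3952 -0.3179] 154.4 0.349
angle_small mask 1.4 0.83
angle_small mask 3.8 0.81
angle_small [0.4836 0.2706] 166.5 0.143
   single [0.4843 0.2687] 163.2 0.08
   single [0.4827 0.2729] 171.8 0.166
v_block mask 2.0 0.61
v_block mask 3.8 0.61
v_block [0.4838 0.432 ] 121.3 0.145
   single [0.4851 0.4314] 130.2 0.125
   single [0.4829 0.4342] 118.0 0.121
box mask 5.3 0.62
box mask 7.9 0.55
box [0.5979 0.0017] 156.8 0.031
   single [0.5996 0.0016] 156.4 0.026
   single [0.5956 0.0025] 157.2 0.029
real	0m18.902s
user	0m18.005s
sys	0m15.402s
```

```bash
cat >> h.py <<'E'
def plan(x,y,z,yaw):
    s=r.sense();R=s['ee_rot'];y0=np.degrees(np.arctan2(R[1,0],R[0,0]));d=np.array([x,y,z])-s['tcp_pos']
    t=(y0-yaw+180)%360-180
    a=np.radians(yaw);Rn=np.array([[np.cos(a),np.sin(a),0],[np.sin(a),-np.cos(a),0],[0,0,-1]])
    print('t',round(s['time_s'],2),'tcp',s['tcp_pos'].round(4),'yaw',y0.round(1),'| turn',t.round(2),'shift before turn',(R.T@d).round(4),'after turn',(Rn.T@d).round(4),'w',round(s['gripper_width']*.087,4),'gf',round(s['gripper_force'],1),'F',s['wrist_force'].round(1))
E
python3 - <<'E'
from fit import *
cs=[imaging.capture('top'),imaging.capture('side')]
t='angle_medium';g=(.392,-.32)
vs=[(c,mask(c,t,g)) for c in cs]
for v in (vs,vs[:1],vs[1:]):
    q,f=fit(v,t,g,yaws=[-45,-25,-10]); print(q[:2].round(4),np.degrees(q[2]).round(1),round(f,3))
plan(.484,.432,.2,-56)
E
```

```text
angle_medium mask 0.9 0.57
angle_medium mask 7.9 0.64
[ 0.38   -0.3116] -21.4 0.077
[ 0.3816 -0.3128] -21.7 0.06
[ 0.379  -0.3096] -21.9 0.052
t 1.75 tcp [0.2035 0.5909 0.2225] yaw -19.0 | turn 36.99 shift before turn [0.3169 0.0589 0.0225] after turn [ 0.2886 -0.1437  0.0225] w 0.0872 gf 0.0 F [-0.2 -0.   0.1]
```

>>> apply_moves:
  moves:
    - [[0, 0, 0], 7]
    - [[0, 0, 0], 7]
    - [[0, 0, 0], 7]
    - [[0, 0, 0], 7]
    - [[0, 0, 0], 7]
  hand: 0.087

```text
time_s: 2.17
tcp_pos: [0.2035, 0.5909, 0.2226]
ee_rot: [[0.583, -0.813, -0.0], [-0.813, -0.583, 0.0], [-0.0, -0.0, -1.0]]
wrist_force: [0.4, 0.1, 0.5]
gripper_width: 1.001
gripper_force: 0.0
```

>>> apply_moves:
  moves:
    - [[0.029, -0.014, 0], 2]
    - [[0.032, -0.016, 0], 0]
    - [[0.032, -0.016, 0], 0]
    - [[0.032, -0.016, 0], 0]
    - [[0.032, -0.016, 0], 0]

```text
time_s: 2.58
tcp_pos: [0.3577, 0.5045, 0.2227]
ee_rot: [[0.56, -0.829, 0.0], [-0.829, -0.56, 0.0], [-0.0, -0.0, -1.0]]
wrist_force: [1.0, 0.6, 0.4]
gripper_width: 0.994
gripper_force: 0.0
```

>>> apply_moves:
  moves:
    - [[0.032, -0.016, 0], 0]
    - [[0.032, -0.016, 0], 0]
    - [[0.032, -0.016, 0.02], 0]
    - [[0.032, -0.016, 0], 0]
    - [[0, 0, 0], 0]

```text
time_s: 3.0
tcp_pos: [0.4852, 0.4311, 0.2009]
ee_rot: [[0.554, -0.833, -0.001], [-0.833, -0.554, -0.003], [0.002, 0.002, -1.0]]
wrist_force: [-1.3, 0.2, 0.3]
gripper_width: 0.996
gripper_force: 0.0
```

```bash
cat > wr.py <<'E'
from fit import *
import sys
t=sys.argv[1]; g=tuple(map(float,sys.argv[2:4])); yw=[float(a) for a in sys.argv[4].split(',')]; name=sys.argv[5] if len(sys.argv)>5 else None
c=imaging.capture('wrist')
m=mask(c,t,g)
for y in yw:
    q,f=fit([(c,m)],t,g,yaws=[y]); print(q[:2].round(4),np.degrees(q[2]).round(1),round(f,3))
if name: cv2.imwrite(f'pics/{name}.png',c['frame'])
plan(*q[:2],.2,np.degrees(q[2]))
E
python3 wr.py v_block .484 .432 120,35,-56 w1
```

```text
v_block mask 5.9 0.92
[0.4845 0.4353] 124.6 0.033
[0.4847 0.4343] 32.9 0.127
[0.4846 0.4354] -55.5 0.032
t 3.1 tcp [0.4823 0.434  0.2021] yaw -56.2 | turn -0.69 shift before turn [ 0.0001 -0.0027  0.0021] after turn [ 0.0001 -0.0027  0.0021] w 0.0869 gf 0.0 F [-0.1  0.6  0.4]
```

View pics/w1.png

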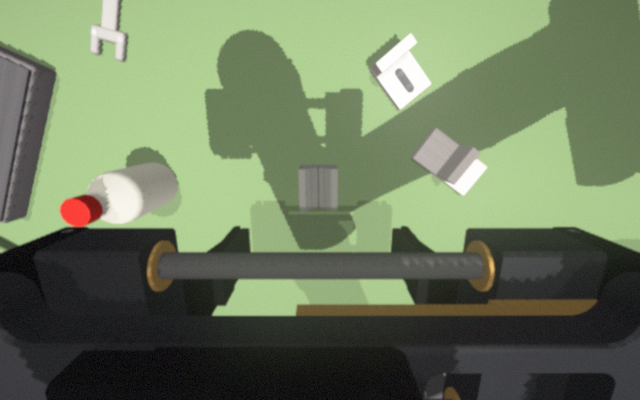

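The picture shows the V-block at (318,187), groove along the tool x-axis, and the tee and small plate to its upper right. I'll descend and grip.

>>> apply_moves:
  moves:
    - [[0, -0.003, 0.036], -0.7]
    - [[0, 0, 0.036], 0]
    - [[0, 0, 0.036], 0]
    - [[0, 0, 0.036], 0]
    - [[0, 0, 0.03], 0]

```text
time_s: 3.52
tcp_pos: [0.4819, 0.4373, 0.0268]
ee_rot: [[0.571, -0.821, -0.001], [-0.821, -0.571, -0.0], [-0.0, 0.001, -1.0]]
wrist_force: [-0.3, 0.3, -1.1]
gripper_width: 1.0
gripper_force: 0.0
```

>>> apply_moves:
  moves:
    - [[0, 0, 0.015], 0]
    - [[0, 0, 0.007], 0]
    - [[0, 0, 0], 0]
    - [[0, 0, 0], 0]

```text
time_s: 3.85
tcp_pos: [0.4837, 0.438, 0.0077]
ee_rot: [[0.57, -0.821, 0.001], [-0.821, -0.57, 0.001], [-0.0, -0.002, -1.0]]
wrist_force: [0.3, 0.4, 0.1]
gripper_width: 1.0
gripper_force: 0.0
```

>>> apply_moves:
  moves:
    - [[0, 0, 0], 0]
    - [[0, 0, 0], 0]
    - [[0, 0, 0], 0]
    - [[0, 0, 0], 0]
    - [[0, 0, 0], 0]
  hand: 0.0

```text
time_s: 4.27
tcp_pos: [0.4839, 0.4368, 0.0072]
ee_rot: [[0.569, -0.822, 0.001], [-0.822, -0.569, 0.001], [-0.0, -0.001, -1.0]]
wrist_force: [0.2, -0.1, -0.3]
gripper_width: 0.709
gripper_force: 0.0
```

>>> apply_moves:
  moves:
    - [[0, 0, 0], 0]
    - [[0, 0, 0], 0]
    - [[0, 0, 0], 0]

```text
time_s: 4.52
tcp_pos: [0.4839, 0.4369, 0.0067]
ee_rot: [[0.569, -0.822, 0.001], [-0.822, -0.569, 0.001], [-0.0, -0.001, -1.0]]
wrist_force: [0.9, 0.5, -0.4]
gripper_width: 0.52
gripper_force: 30.0
```

>>> apply_moves:
  moves:
    - [[0, 0, -0.02], 0]
    - [[0, 0, -0.03], 0]
    - [[0, 0, -0.03], 0]
    - [[0, 0, -0.03], 0]
    - [[0, 0, -0.03], 0]

```text
time_s: 4.93
tcp_pos: [0.4822, 0.4353, 0.1454]
ee_rot: [[0.568, -0.823, -0.004], [-0.823, -0.568, -0.003], [0.0, 0.005, -1.0]]
wrist_force: [-0.5, 1.3, -5.9]
gripper_width: 0.517
gripper_force: 30.0
```

>>> apply_moves:
  moves:
    - [[0, 0, 0], -7]
    - [[0, 0, 0], -7]
    - [[0, 0, 0], -7]
    - [[0, 0, 0], -7]
    - [[0, 0, 0], -4]

```text
time_s: 5.35
tcp_pos: [0.4822, 0.4353, 0.1439]
ee_rot: [[0.92, -0.392, -0.004], [-0.392, -0.92, -0.003], [-0.003, 0.005, -1.0]]
wrist_force: [-0.1, 0.4, -7.0]
gripper_width: 0.516
gripper_force: 30.0
```

```bash
python3 -c "
from h import *
plan(.6688,-.0287,.013,-23.2)"
```

```text
t 5.35 tcp [0.4822 0.4353 0.1439] yaw -23.1 | turn 0.13 shift before turn [0.3538 0.3532 0.1317] after turn [0.3543 0.353  0.1309] w 0.0449 gf 30.0 F [-0.1  0.4 -7. ]
```

>>> apply_moves:
  moves:
    - [[0.02, 0.02, 0], 0]
    - [[0.026, 0.026, 0], 0]
    - [[0.027, 0.027, 0], 0]
    - [[0.027, 0.027, 0], 0]
    - [[0.027, 0.027, 0], 0]

```text
time_s: 5.77
tcp_pos: [0.5486, 0.2674, 0.1441]
ee_rot: [[0.918, -0.396, -0.005], [-0.396, -0.918, -0.002], [-0.003, 0.004, -1.0]]
wrist_force: [1.2, 1.1, -5.2]
gripper_width: 0.514
gripper_force: 30.0
```

>>> apply_moves:
  moves:
    - [[0.027, 0.027, 0], 0]
    - [[0.027, 0.027, 0], 0]
    - [[0.027, 0.027, 0], 0]
    - [[0.027, 0.027, 0], 0]
    - [[0.027, 0.027, 0], 0]

```text
time_s: 6.18
tcp_pos: [0.6192, 0.0903, 0.1442]
ee_rot: [[0.918, -0.396, -0.005], [-0.396, -0.918, -0.001], [-0.004, 0.002, -1.0]]
wrist_force: [1.1, 0.4, -5.5]
gripper_width: 0.512
gripper_force: 30.0
```

>>> apply_moves:
  moves:
    - [[0.027, 0.027, 0], 0]
    - [[0.027, 0.027, 0], 0]
    - [[0.026, 0.026, 0], 0]
    - [[0.012, 0.012, 0], 0]
    - [[0, 0, 0], 0]

```text
time_s: 6.6
tcp_pos: [0.6679, -0.0329, 0.1434]
ee_rot: [[0.916, -0.401, -0.005], [-0.401, -0.916, -0.001], [-0.004, 0.003, -1.0]]
wrist_force: [-0.6, 1.1, -6.5]
gripper_width: 0.515
gripper_force: 30.0
```

```bash
python3 -c "
from h import *
plan(.6688,-.0287,.0127,-23.2)
c=imaging.capture('top');cv2.imwrite('pics/t2.png',cv2.resize(c['frame'][90:220,230:390],(640,520)))"
```

```text
t 6.6 tcp [ 0.6679 -0.0329  0.1434] yaw -23.7 | turn -0.46 shift before turn [-0.0003 -0.0045  0.1307] after turn [-0.0008 -0.0042  0.1307] w 0.0448 gf 30.0 F [-0.6  1.1 -6.5]
```

View pics/t2.png

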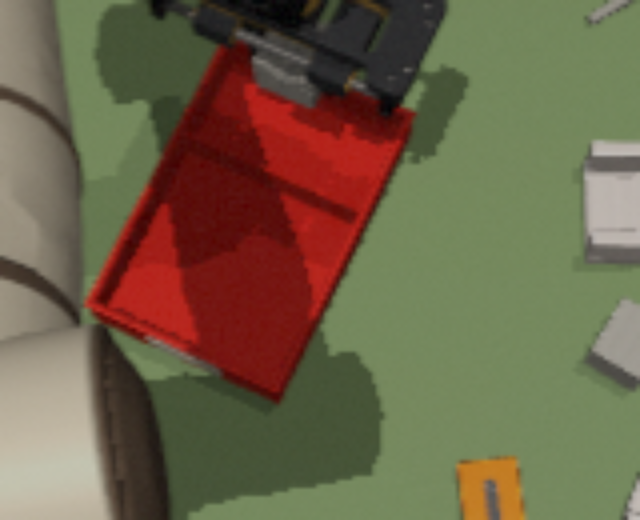

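The picture shows the V-block over the smaller compartment and the box aligned with the tool, so I'll lower it.

>>> apply_moves:
  moves:
    - [[0, -0.004, 0.03], 0]
    - [[0, 0, 0.03], 0]
    - [[0, 0, 0.03], 0]
    - [[0, 0, 0.02], 0]
    - [[0, 0, 0.01], 0]

```text
time_s: 7.07
tcp_pos: [0.666, -0.024, 0.0212]
ee_rot: [[0.918, -0.396, -0.01], [-0.396, -0.918, -0.0], [-0.009, 0.004, -1.0]]
wrist_force: [-0.5, 0.3, -6.3]
gripper_width: 0.514
gripper_force: 30.0
```

>>> apply_moves:
  moves:
    - [[0, 0, 0.006], 0]
    - [[0, 0, 0.004], 0]
    - [[0, 0, 0.001], 0]
    - [[0, 0, 0], 0]

```text
time_s: 7.4
tcp_pos: [0.6711, -0.0245, 0.0167]
ee_rot: [[0.919, -0.395, 0.002], [-0.395, -0.919, 0.0], [0.002, -0.001, -1.0]]
wrist_force: [0.8, 1.2, -6.1]
gripper_width: 0.514
gripper_force: 30.0
```

>>> apply_moves:
  moves:
    - [[0, 0, 0.002], 0]
    - [[0, 0, 0.002], 0]
    - [[0, 0, 0], 0]

```text
time_s: 7.65
tcp_pos: [0.6703, -0.0249, 0.0119]
ee_rot: [[0.918, -0.396, 0.001], [-0.396, -0.918, 0.0], [0.0, -0.001, -1.0]]
wrist_force: [-0.7, -0.0, -6.1]
gripper_width: 0.517
gripper_force: 30.0
```

>>> apply_moves:
  moves:
    - [[0, 0, 0.001], 0]
    - [[0, 0, 0], 0]

```text
time_s: 7.82
tcp_pos: [0.6704, -0.0249, 0.0107]
ee_rot: [[0.918, -0.396, 0.0], [-0.396, -0.918, 0.0], [0.0, -0.0, -1.0]]
wrist_force: [-0.1, -0.5, -5.8]
gripper_width: 0.514
gripper_force: 30.0
```

>>> apply_moves:
  moves:
    - [[0, 0, 0], 0]
    - [[0, 0, 0], 0]
    - [[0, 0, 0], 0]
    - [[0, 0, 0], 0]
  hand: 0.08

```text
time_s: 8.15
tcp_pos: [0.6713, -0.0248, 0.0118]
ee_rot: [[0.919, -0.395, 0.003], [-0.395, -0.919, 0.0], [0.002, -0.001, -1.0]]
wrist_force: [0.5, 1.2, -0.4]
gripper_width: 0.735
gripper_force: 0.0
```

>>> apply_moves:
  moves:
    - [[0, 0, -0.02], 0]
    - [[0, 0, -0.03], 0]
    - [[0, 0, -0.036], 0]
    - [[0, 0, -0.04], 0]
    - [[0, 0, -0.04], 0]

```text
time_s: 8.57
tcp_pos: [0.6701, -0.025, 0.1787]
ee_rot: [[0.918, -0.396, 0.0], [-0.396, -0.918, -0.0], [0.0, 0.0, -1.0]]
wrist_force: [0.9, -0.4, -0.2]
gripper_width: 0.913
gripper_force: 0.0
```

```bash
python3 -c "
from h import *
plan(.499,-.44,.19,-1)"
```

```text
t 8.57 tcp [ 0.6701 -0.025   0.1787] yaw -23.3 | turn -22.3 shift before turn [ 0.007   0.4488 -0.0112] after turn [-0.1638  0.4179 -0.0113] w 0.0794 gf 0.0 F [ 0.9 -0.4 -0.2]
```

>>> apply_moves:
  moves:
    - [[0, 0, 0], -7]
    - [[0, 0, -0.005], -7]
    - [[0, 0, -0.006], -7]
    - [[-0.01, 0.025, 0], -1.3]
    - [[-0.0135, 0.035, 0], 0]
  hand: 0.087

```text
time_s: 8.98
tcp_pos: [0.6462, -0.0826, 0.1886]
ee_rot: [[1.0, -0.012, 0.003], [-0.012, -1.0, 0.0], [0.003, -0.0, -1.0]]
wrist_force: [0.3, 0.1, -0.5]
gripper_width: 0.998
gripper_force: 0.0
```

>>> apply_moves:
  moves:
    - [[-0.0135, 0.035, 0], 0]
    - [[-0.0135, 0.035, 0], 0]
    - [[-0.0135, 0.035, 0], 0]
    - [[-0.0135, 0.035, 0], 0]
    - [[-0.0135, 0.035, 0], 0]

```text
time_s: 9.4
tcp_pos: [0.5739, -0.2596, 0.1885]
ee_rot: [[1.0, -0.017, 0.002], [-0.017, -1.0, -0.001], [0.002, 0.001, -1.0]]
wrist_force: [1.0, -0.1, 0.5]
gripper_width: 0.998
gripper_force: 0.0
```

>>> apply_moves:
  moves:
    - [[-0.0135, 0.035, 0], 0]
    - [[-0.0135, 0.035, 0], 0]
    - [[-0.0135, 0.035, 0], 0]
    - [[-0.0135, 0.035, 0], 0]
    - [[-0.017, 0.035, 0], 0]

```text
time_s: 9.82
tcp_pos: [0.5001, -0.4335, 0.1884]
ee_rot: [[1.0, -0.017, 0.001], [-0.017, -1.0, -0.001], [0.001, 0.001, -1.0]]
wrist_force: [0.1, -0.4, 0.6]
gripper_width: 0.993
gripper_force: 0.0
```

>>> apply_moves:
  moves:
    - [[0, 0.008, 0], 0]
    - [[0, 0, 0], 0]

```text
time_s: 9.98
tcp_pos: [0.4991, -0.4424, 0.1878]
ee_rot: [[1.0, -0.022, 0.001], [-0.022, -1.0, -0.001], [0.001, 0.001, -1.0]]
wrist_force: [0.4, 1.1, -0.6]
gripper_width: 0.998
gripper_force: 0.0
```

```bash
python3 wr.py angle_large .499 -.44 179 w2
```

```text
angle_large mask 9.3 0.89
[ 0.4989 -0.4381] 179.4 0.014
t 10.08 tcp [ 0.5004 -0.4396  0.1877] yaw -1.0 | turn 179.51 shift before turn [-0.0016 -0.0014 -0.0123] after turn [ 0.0016  0.0014 -0.0123] w 0.0866 gf 0.0 F [ 0.6 -0.3 -1. ]
```

View pics/w2.png

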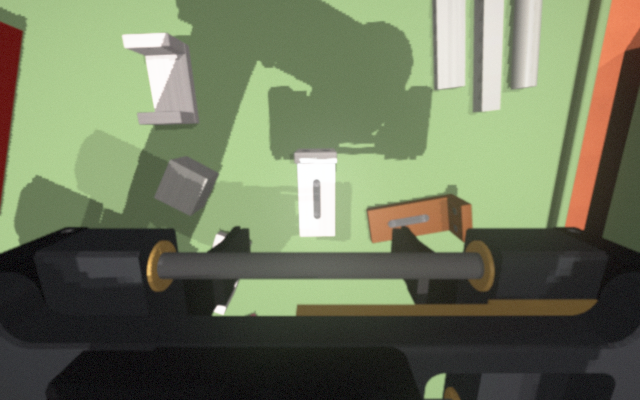

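The white large plate lies at (318,195), with brown beside it at (420,220). I'll narrow the opening and descend.

>>> apply_moves:
  moves:
    - [[-0.001, -0.0015, 0.036], 0]
    - [[0, 0, 0.036], 0]
    - [[0, 0, 0.036], 0]
    - [[0, 0, 0.036], 0]
    - [[0, 0, 0.02], 0]
  hand: 0.066

```text
time_s: 10.5
tcp_pos: [0.4984, -0.4348, 0.0196]
ee_rot: [[1.0, -0.016, -0.005], [-0.016, -1.0, 0.004], [-0.005, -0.004, -1.0]]
wrist_force: [-0.2, 1.0, -0.3]
gripper_width: 0.775
gripper_force: 0.0
```

>>> apply_moves:
  moves:
    - [[0, 0, 0.01], 0]
    - [[0, 0, 0.006], 0]
    - [[0, 0, 0], 0]
    - [[0, 0, 0], 0]

```text
time_s: 10.83
tcp_pos: [0.5008, -0.4383, 0.0092]
ee_rot: [[1.0, -0.016, 0.002], [-0.016, -1.0, -0.002], [0.002, 0.002, -1.0]]
wrist_force: [-0.7, 0.6, 0.5]
gripper_width: 0.761
gripper_force: 0.0
```

```bash
python3 -c "
from h import *
plan(.4989,-.4381,.005,-.6)"
```

```text
t 10.83 tcp [ 0.5008 -0.4383  0.0092] yaw -0.9 | turn -0.33 shift before turn [-0.0019 -0.0001  0.0042] after turn [-0.0019 -0.0002  0.0042] w 0.0662 gf 0.0 F [-0.7  0.6  0.5]
```

>>> apply_moves:
  moves:
    - [[-0.002, 0, 0.002], 0]
    - [[0, 0, 0.003], 0]
    - [[0, 0, 0], 0]

```text
time_s: 11.08
tcp_pos: [0.4974, -0.4383, 0.0032]
ee_rot: [[1.0, -0.018, 0.001], [-0.018, -1.0, -0.0], [0.001, 0.0, -1.0]]
wrist_force: [-1.6, -0.5, -0.3]
gripper_width: 0.762
gripper_force: 0.0
```

>>> apply_moves:
  moves:
    - [[0, 0, 0], 0]
    - [[0, 0, 0], 0]
    - [[0, 0, 0], 0]
    - [[0, 0, 0], 0]
    - [[0, 0, 0], 0]
  hand: 0.0

```text
time_s: 11.5
tcp_pos: [0.4974, -0.4382, 0.0027]
ee_rot: [[1.0, -0.018, 0.0], [-0.018, -1.0, -0.0], [0.0, 0.0, -1.0]]
wrist_force: [-0.5, -0.0, 1.4]
gripper_width: 0.515
gripper_force: 30.0
```

>>> apply_moves:
  moves:
    - [[0, 0, 0], 0]
    - [[0, 0, 0], 0]

```text
time_s: 11.67
tcp_pos: [0.4974, -0.4382, 0.0027]
ee_rot: [[1.0, -0.018, -0.0], [-0.018, -1.0, -0.0], [-0.0, 0.0, -1.0]]
wrist_force: [1.7, 0.6, 0.6]
gripper_width: 0.515
gripper_force: 30.0
```

>>> apply_moves:
  moves:
    - [[0, 0, -0.01], 0]
    - [[0, 0, -0.02], 0]
    - [[0, 0, -0.03], 0]
    - [[0, 0, -0.04], 0]
    - [[0, 0, -0.04], 0]

```text
time_s: 12.08
tcp_pos: [0.4963, -0.4374, 0.143]
ee_rot: [[1.0, -0.018, -0.003], [-0.018, -1.0, 0.002], [-0.003, -0.002, -1.0]]
wrist_force: [0.5, 0.1, -2.2]
gripper_width: 0.513
gripper_force: 30.0
```

```bash
cat > bx.py <<'E'
from h import *
import sys
a=np.radians(-23.2);ox=float(sys.argv[1])
p=np.array([.598,.0017])+ox*np.array([np.cos(a),np.sin(a)]);print(p.round(4))
plan(*p,float(sys.argv[2]),-23.2)
E
python3 bx.py -.029 .012
```

```text
[0.5713 0.0131]
t 12.08 tcp [ 0.4963 -0.4374  0.143 ] yaw -1.0 | turn 22.18 shift before turn [ 0.0674 -0.4515  0.1317] after turn [-0.1085 -0.4437  0.131 ] w 0.0446 gf 30.0 F [ 0.5  0.1 -2.2]
```

>>> apply_moves:
  moves:
    - [[0, 0, 0], 7]
    - [[0, 0, 0], 7]
    - [[0, 0, 0], 7]
    - [[0, 0, 0], 1.2]
    - [[-0.006, -0.025, 0], 0]

```text
time_s: 12.5
tcp_pos: [0.5009, -0.4154, 0.1422]
ee_rot: [[0.918, -0.396, -0.0], [-0.396, -0.918, -0.001], [0.0, 0.001, -1.0]]
wrist_force: [1.4, -0.4, -2.2]
gripper_width: 0.51
gripper_force: 30.0
```

>>> apply_moves:
  moves:
    - [[-0.009, -0.037, 0], 0]
    - [[-0.009, -0.037, 0], 0]
    - [[-0.009, -0.037, 0], 0]
    - [[-0.009, -0.037, 0], 0]
    - [[-0.009, -0.037, 0], 0]

```text
time_s: 12.92
tcp_pos: [0.5329, -0.2233, 0.1424]
ee_rot: [[0.92, -0.392, -0.001], [-0.392, -0.92, 0.0], [-0.001, 0.0, -1.0]]
wrist_force: [1.1, -0.4, -1.3]
gripper_width: 0.516
gripper_force: 30.0
```

>>> apply_moves:
  moves:
    - [[-0.009, -0.037, 0], 0]
    - [[-0.009, -0.037, 0], 0]
    - [[-0.009, -0.037, 0], 0]
    - [[-0.009, -0.037, 0], 0]
    - [[-0.009, -0.037, 0], 0]

```text
time_s: 13.33
tcp_pos: [0.5644, -0.0354, 0.1426]
ee_rot: [[0.92, -0.392, -0.001], [-0.392, -0.92, -0.0], [-0.0, 0.0, -1.0]]
wrist_force: [0.8, -0.2, -2.9]
gripper_width: 0.511
gripper_force: 30.0
```

>>> apply_moves:
  moves:
    - [[-0.009, -0.03, 0], 0]
    - [[-0.003, -0.018, 0], 0]
    - [[0, 0, 0], 0]
    - [[0, 0, 0], 0]

```text
time_s: 13.67
tcp_pos: [0.5725, 0.0126, 0.1424]
ee_rot: [[0.921, -0.39, -0.001], [-0.39, -0.921, -0.0], [-0.001, 0.0, -1.0]]
wrist_force: [-0.2, -0.9, -2.3]
gripper_width: 0.513
gripper_force: 30.0
```

```bash
python3 bx.py -.029 .0075; python3 -c "
from h import *
c=imaging.capture('side');cv2.imwrite('pics/s2.png',cv2.resize(c['frame'][140:270,290:470],(720,520)))"
```

```text
[0.5713 0.0131]
t 13.67 tcp [0.5725 0.0126 0.1424] yaw -23.0 | turn 0.22 shift before turn [-1.100e-03 -1.000e-04  1.349e-01] after turn [-1.200e-03 -1.000e-04  1.349e-01] w 0.0446 gf 30.0 F [-0.2 -0.9 -2.3]
```

View pics/s2.png

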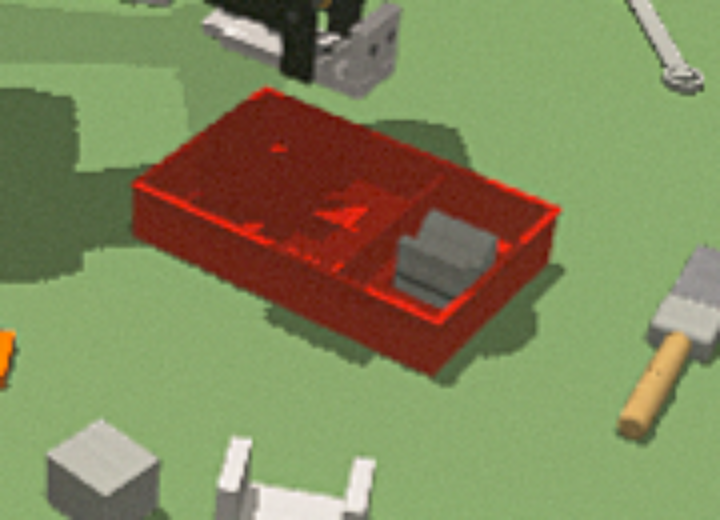

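The V-block stands groove up in the small compartment at about (445,255). The large plate is held level over the larger one, so I'll lower it.

>>> apply_moves:
  moves:
    - [[-0.001, 0, 0.03], 0]
    - [[0, 0, 0.036], 0]
    - [[0, 0, 0.036], 0]
    - [[0, 0, 0.015], 0]
    - [[0, 0, 0.008], 0]

```text
time_s: 14.13
tcp_pos: [0.5693, 0.0099, 0.0145]
ee_rot: [[0.918, -0.395, -0.006], [-0.395, -0.918, -0.002], [-0.005, 0.004, -1.0]]
wrist_force: [0.1, 0.4, -2.4]
gripper_width: 0.51
gripper_force: 30.0
```

>>> apply_moves:
  moves:
    - [[0, 0, 0.004], 0]
    - [[0, 0, 0], 0]
    - [[0, 0, 0], 0]

```text
time_s: 14.38
tcp_pos: [0.573, 0.0117, 0.0149]
ee_rot: [[0.919, -0.394, 0.003], [-0.394, -0.919, 0.0], [0.002, -0.001, -1.0]]
wrist_force: [1.3, 0.1, -2.2]
gripper_width: 0.517
gripper_force: 30.0
```

```bash
python3 bx.py -.029 .0065
```

```text
[0.5713 0.0131]
t 14.38 tcp [0.573  0.0117 0.0149] yaw -23.2 | turn -0.01 shift before turn [-0.0021 -0.0006  0.0084] after turn [-0.002  -0.0007  0.0084] w 0.045 gf 30.0 F [ 1.3  0.1 -2.2]
```

>>> apply_moves:
  moves:
    - [[-0.001, 0, 0.004], 0]
    - [[0, 0, 0.003], 0]
    - [[0, 0, 0.001], 0]
    - [[0, 0, 0], 0]

```text
time_s: 14.72
tcp_pos: [0.5712, 0.0125, 0.0066]
ee_rot: [[0.919, -0.394, 0.001], [-0.394, -0.919, 0.0], [0.001, -0.0, -1.0]]
wrist_force: [-2.1, 0.1, 3.1]
gripper_width: 0.51
gripper_force: 30.0
```

```bash
python3 bx.py -.029 .0065
```

```text
[0.5713 0.0131]
t 14.72 tcp [0.5712 0.0125 0.0066] yaw -23.2 | turn 0.02 shift before turn [-0.0001 -0.0006  0.0001] after turn [-0.0001 -0.0006  0.0001] w 0.0444 gf 30.0 F [-2.1  0.1  3.1]
```

>>> apply_moves:
  moves:
    - [[0, 0, 0], 0]
    - [[0, 0, 0], 0]
    - [[0, 0, 0], 0]
    - [[0, 0, 0], 0]
  hand: 0.072

```text
time_s: 15.05
tcp_pos: [0.5711, 0.0124, 0.0056]
ee_rot: [[0.919, -0.394, 0.0], [-0.394, -0.919, 0.0], [0.0, -0.0, -1.0]]
wrist_force: [-0.8, 0.2, -0.6]
gripper_width: 0.733
gripper_force: 0.0
```

>>> apply_moves:
  moves:
    - [[0, 0, -0.02], 0]
    - [[0, 0, -0.036], 0]
    - [[0, 0, -0.04], 0]
    - [[0, 0, -0.04], 0]
    - [[0, 0, -0.04], 0]

```text
time_s: 15.47
tcp_pos: [0.5705, 0.0122, 0.1833]
ee_rot: [[0.919, -0.394, -0.0], [-0.394, -0.919, -0.0], [-0.0, 0.0, -1.0]]
wrist_force: [0.4, -0.0, 0.2]
gripper_width: 0.824
gripper_force: 0.0
```

```bash
python3 -c "
from h import *
plan(.380,-.3116,.19,-21.5)"
```

```text
t 15.47 tcp [0.5705 0.0122 0.1833] yaw -23.2 | turn -1.71 shift before turn [-0.0475  0.3727 -0.0066] after turn [-0.0586  0.3711 -0.0067] w 0.0717 gf 0.0 F [ 0.4 -0.   0.2]
```

>>> apply_moves:
  moves:
    - [[0, 0.02, 0], -1.7]
    - [[-0.006, 0.036, 0], 0]
    - [[-0.006, 0.036, 0], 0]
    - [[-0.006, 0.036, 0], 0]
    - [[-0.006, 0.036, 0], 0]
  hand: 0.087

```text
time_s: 15.88
tcp_pos: [0.4868, -0.1323, 0.1817]
ee_rot: [[0.931, -0.366, 0.0], [-0.366, -0.931, 0.0], [0.0, -0.0, -1.0]]
wrist_force: [-0.1, 0.8, -0.3]
gripper_width: 0.99
gripper_force: 0.0
```

>>> apply_moves:
  moves:
    - [[-0.006, 0.036, 0], 0]
    - [[-0.006, 0.036, 0], 0]
    - [[-0.006, 0.036, 0], 0]
    - [[-0.006, 0.036, 0], 0]
    - [[-0.006, 0.036, 0], 0]

```text
time_s: 16.3
tcp_pos: [0.3928, -0.2889, 0.1817]
ee_rot: [[0.93, -0.366, 0.001], [-0.366, -0.93, -0.0], [0.001, -0.0, -1.0]]
wrist_force: [-0.4, -0.2, 0.1]
gripper_width: 1.0
gripper_force: 0.0
```

>>> apply_moves:
  moves:
    - [[-0.005, 0.027, 0], 0]
    - [[0, 0, 0], 0]
    - [[0, 0, 0], 0]

```text
time_s: 16.55
tcp_pos: [0.3785, -0.312, 0.1814]
ee_rot: [[0.929, -0.37, -0.0], [-0.37, -0.929, 0.0], [-0.0, -0.0, -1.0]]
wrist_force: [0.0, -0.2, 0.2]
gripper_width: 0.999
gripper_force: 0.0
```

```bash
python3 wr.py angle_medium .38 -.3116 -22 w3
```

```text
angle_medium mask 4.0 0.95
[ 0.381  -0.3095] -22.4 0.025
t 16.65 tcp [ 0.3795 -0.3108  0.1815] yaw -21.5 | turn 0.88 shift before turn [ 0.0009 -0.0018 -0.0185] after turn [ 0.0009 -0.0018 -0.0185] w 0.0868 gf 0.0 F [ 0.4 -0.1 -0.1]
```

View pics/w3.png

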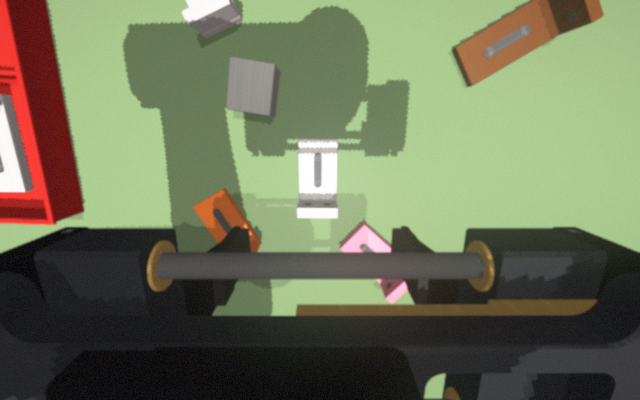

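The white medium plate is at (318,180), between orange (225,218) and pink (370,250), with its upright towards the robot. I'll descend with a narrower opening.

>>> apply_moves:
  moves:
    - [[0.001, -0.0015, 0.036], 0.8]
    - [[0, 0, 0.036], 0]
    - [[0, 0, 0.036], 0]
    - [[0, 0, 0.034], 0]
    - [[0, 0, 0.02], 0]
  hand: 0.066

```text
time_s: 17.07
tcp_pos: [0.3799, -0.308, 0.0165]
ee_rot: [[0.926, -0.378, -0.004], [-0.378, -0.926, 0.002], [-0.005, -0.0, -1.0]]
wrist_force: [0.6, -0.2, -0.5]
gripper_width: 0.781
gripper_force: 0.0
```

>>> apply_moves:
  moves:
    - [[0, 0, 0.008], 0]
    - [[0, 0, 0.002], 0]
    - [[0, 0, 0], 0]
    - [[0, 0, 0], 0]

```text
time_s: 17.4
tcp_pos: [0.3824, -0.3101, 0.0109]
ee_rot: [[0.926, -0.379, 0.003], [-0.379, -0.926, -0.001], [0.003, 0.0, -1.0]]
wrist_force: [0.5, -0.5, -0.2]
gripper_width: 0.759
gripper_force: 0.0
```

```bash
python3 -c "
from h import *
plan(.381,-.3095,.004,-22.4)"
```

```text
t 17.4 tcp [ 0.3824 -0.3101  0.0109] yaw -22.2 | turn 0.16 shift before turn [-0.0016 -0.0001  0.0069] after turn [-0.0016 -0.      0.0069] w 0.0661 gf 0.0 F [ 0.5 -0.5 -0.2]
```

>>> apply_moves:
  moves:
    - [[-0.001, 0, 0.004], 0]
    - [[0, 0, 0.002], 0]
    - [[0, 0, 0], 0]

```text
time_s: 17.65
tcp_pos: [0.38, -0.3096, 0.004]
ee_rot: [[0.925, -0.38, 0.001], [-0.38, -0.925, -0.0], [0.001, -0.0, -1.0]]
wrist_force: [-0.1, 0.0, -0.9]
gripper_width: 0.763
gripper_force: 0.0
```

>>> apply_moves:
  moves:
    - [[0, 0, 0], 0]
    - [[0, 0, 0], 0]
    - [[0, 0, 0], 0]
    - [[0, 0, 0], 0]
    - [[0, 0, 0], 0]
  hand: 0.0

```text
time_s: 18.07
tcp_pos: [0.38, -0.3096, 0.0037]
ee_rot: [[0.925, -0.38, 0.0], [-0.38, -0.925, -0.0], [0.0, 0.0, -1.0]]
wrist_force: [-0.0, 1.5, 1.8]
gripper_width: 0.51
gripper_force: 30.0
```

>>> apply_moves:
  moves:
    - [[0, 0, 0], 0]
    - [[0, 0, 0], 0]

```text
time_s: 18.23
tcp_pos: [0.38, -0.3096, 0.0036]
ee_rot: [[0.925, -0.38, 0.0], [-0.38, -0.925, -0.0], [0.0, 0.0, -1.0]]
wrist_force: [0.3, 0.2, 0.9]
gripper_width: 0.515
gripper_force: 30.0
```

>>> apply_moves:
  moves:
    - [[0, 0, -0.01], 0]
    - [[0, 0, -0.03], 0]
    - [[0, 0, -0.04], 0]
    - [[0, 0, -0.04], 0]
    - [[0, 0, -0.04], 0]

```text
time_s: 18.65
tcp_pos: [0.379, -0.3091, 0.1647]
ee_rot: [[0.925, -0.38, -0.002], [-0.38, -0.925, 0.001], [-0.002, -0.0, -1.0]]
wrist_force: [-0.4, 0.1, -1.8]
gripper_width: 0.516
gripper_force: 30.0
```

```bash
cat > pile.py <<'E'
from fit import *
import sys
t=sys.argv[1];g=tuple(map(float,sys.argv[2:4]));z=float(sys.argv[4]);y=float(sys.argv[5])
for n in('top','side'):
    c=imaging.capture(n)
    try: q,f=fit([(c,mask(c,t,g))],t,g,z=z,yaws=[y]); print(n,q[:2].round(4),np.degrees(q[2]).round(1),round(f,3))
    except Exception as e: print(n,e)
E
python3 pile.py angle_large .5713 .0131 .004 156.8;python3 bx.py -.059 .02
```

```text
angle_large mask 0.5 0.74
top [0.5726 0.01  ] 158.0 0.063
angle_large mask 4.7 0.79
side [0.5715 0.0104] 157.9 0.124
[0.5438 0.0249]
t 18.85 tcp [ 0.3799 -0.3093  0.1641] yaw -22.3 | turn 0.86 shift before turn [ 0.0242 -0.3713  0.1445] after turn [ 0.019  -0.3717  0.1441] w 0.0448 gf 30.0 F [-0.   1.3 -3. ]
```

>>> apply_moves:
  moves:
    - [[0, -0.02, 0], 0.9]
    - [[0.002, -0.035, 0], 0]
    - [[0.002, -0.036, 0], 0]
    - [[0.002, -0.036, 0], 0]
    - [[0.002, -0.036, 0], 0]

```text
time_s: 19.27
tcp_pos: [0.4498, -0.1612, 0.161]
ee_rot: [[0.919, -0.395, -0.005], [-0.395, -0.919, 0.001], [-0.005, 0.001, -1.0]]
wrist_force: [0.8, -0.5, -1.0]
gripper_width: 0.51
gripper_force: 30.0
```

>>> apply_moves:
  moves:
    - [[0.002, -0.036, 0], 0]
    - [[0.002, -0.036, 0], 0]
    - [[0.002, -0.036, 0], 0]
    - [[0.002, -0.036, 0], 0]
    - [[0.002, -0.036, 0], 0]

```text
time_s: 19.68
tcp_pos: [0.5301, 0.0002, 0.1607]
ee_rot: [[0.919, -0.394, -0.006], [-0.394, -0.919, -0.001], [-0.005, 0.003, -1.0]]
wrist_force: [0.9, -0.7, -1.3]
gripper_width: 0.51
gripper_force: 30.0
```

>>> apply_moves:
  moves:
    - [[0.001, -0.028, 0], 0]
    - [[0, 0, 0], 0]
    - [[0, 0, 0], 0]

```text
time_s: 19.93
tcp_pos: [0.5421, 0.0251, 0.1605]
ee_rot: [[0.92, -0.392, -0.006], [-0.392, -0.92, -0.001], [-0.005, 0.004, -1.0]]
wrist_force: [-0.9, 0.2, -1.8]
gripper_width: 0.516
gripper_force: 30.0
```

```bash
python3 -c "
from h import *
plan(.5435,.024,.0197,-23.2)
c=imaging.capture('wrist');cv2.imwrite('pics/w4.png',c['frame'])"
```

```text
t 19.93 tcp [0.5421 0.0251 0.1605] yaw -23.1 | turn 0.1 shift before turn [ 2.400e-03 -1.000e-04  1.408e-01] after turn [0.0017 0.0004 0.1408] w 0.0449 gf 30.0 F [-0.9  0.2 -1.8]
```

View pics/w4.png

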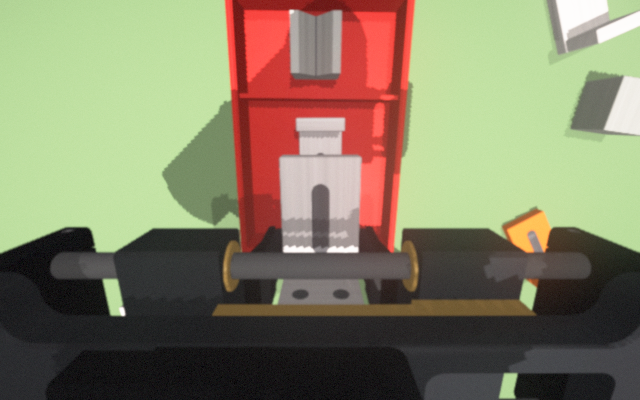

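The medium plate (320,200) is square above the large one, whose upright is at (320,125); the V-block is fine at (316,45). I'll lower it.

>>> apply_moves:
  moves:
    - [[0.001, 0, 0.03], 0]
    - [[0, 0, 0.036], 0]
    - [[0, 0, 0.03], 0]
    - [[0, 0, 0.015], 0]
    - [[0, 0, 0.01], 0]

```text
time_s: 20.4
tcp_pos: [0.5412, 0.0216, 0.0393]
ee_rot: [[0.918, -0.396, -0.007], [-0.396, -0.918, -0.002], [-0.006, 0.004, -1.0]]
wrist_force: [-0.1, 0.0, -1.4]
gripper_width: 0.515
gripper_force: 30.0
```

>>> apply_moves:
  moves:
    - [[0, 0, 0.005], 0]
    - [[0, 0, 0], 0]
    - [[0, 0, 0], 0]
    - [[0, 0, 0], 0]

```text
time_s: 20.73
tcp_pos: [0.5452, 0.0237, 0.0388]
ee_rot: [[0.919, -0.394, 0.003], [-0.394, -0.919, 0.001], [0.002, -0.002, -1.0]]
wrist_force: [1.1, 0.1, -1.4]
gripper_width: 0.512
gripper_force: 30.0
```

```bash
python3 -c "
from h import *
plan(.5435,.024,.0197,-23.2)"
```

```text
t 20.73 tcp [0.5452 0.0237 0.0388] yaw -23.2 | turn -0.02 shift before turn [-0.0017  0.0004  0.0191] after turn [-0.0017  0.0004  0.0191] w 0.0445 gf 30.0 F [ 1.1  0.1 -1.4]
```

>>> apply_moves:
  moves:
    - [[-0.001, 0, 0.008], 0]
    - [[0, 0, 0.006], 0]
    - [[0, 0, 0], 0]
    - [[0, 0, 0], 0]
    - [[0, 0, 0], 0]

```text
time_s: 21.15
tcp_pos: [0.5434, 0.0241, 0.0235]
ee_rot: [[0.919, -0.394, 0.0], [-0.394, -0.919, -0.0], [0.0, 0.0, -1.0]]
wrist_force: [-0.4, -0.7, -0.5]
gripper_width: 0.513
gripper_force: 30.0
```

```bash
python3 -c "
from h import *
plan(.5435,.024,.0197,-23.2)"
```

```text
t 21.15 tcp [0.5434 0.0241 0.0235] yaw -23.2 | turn 0.01 shift before turn [0.0001 0.     0.0038] after turn [0.0001 0.     0.0038] w 0.0447 gf 30.0 F [-0.4 -0.7 -0.5]
```

>>> apply_moves:
  moves:
    - [[0, 0, 0.002], 0]
    - [[0, 0, 0.001], 0]
    - [[0, 0, 0.001], 0]
    - [[0, 0, 0], 0]

```text
time_s: 21.48
tcp_pos: [0.5435, 0.0241, 0.0197]
ee_rot: [[0.919, -0.394, 0.0], [-0.394, -0.919, 0.0], [0.0, -0.0, -1.0]]
wrist_force: [0.2, 0.1, 0.2]
gripper_width: 0.513
gripper_force: 30.0
```

>>> apply_moves:
  moves:
    - [[0, 0, 0], 0]
    - [[0, 0, 0], 0]
    - [[0, 0, 0], 0]
    - [[0, 0, 0], 0]
  hand: 0.072

```text
time_s: 21.82
tcp_pos: [0.5436, 0.0241, 0.0197]
ee_rot: [[0.919, -0.394, 0.0], [-0.394, -0.919, 0.0], [0.0, -0.0, -1.0]]
wrist_force: [-0.4, 0.8, -0.7]
gripper_width: 0.733
gripper_force: 0.0
```

>>> apply_moves:
  moves:
    - [[0, 0, -0.02], 0]
    - [[0, 0, -0.036], 0]
    - [[0, 0, -0.04], 0]
    - [[0, 0, -0.04], 0]
    - [[0, 0, -0.03], 0]

```text
time_s: 22.23
tcp_pos: [0.5443, 0.0241, 0.1893]
ee_rot: [[0.919, -0.394, 0.004], [-0.394, -0.919, 0.001], [0.004, -0.002, -1.0]]
wrist_force: [0.7, 1.6, 1.2]
gripper_width: 0.825
gripper_force: 0.0
```

```bash
python3 -c "
from h import *
plan(.4836,.2706,.19,-14)"
```

```text
t 22.23 tcp [0.5443 0.0241 0.1893] yaw -23.2 | turn -9.18 shift before turn [-0.1528 -0.2027 -0.0008] after turn [-0.1185 -0.2245 -0.0007] w 0.0717 gf 0.0 F [0.7 1.6 1.2]
```

>>> apply_moves:
  moves:
    - [[0, 0, 0], -4.6]
    - [[0, 0, 0], -4.6]
    - [[-0.015, -0.029, 0], 0]
    - [[-0.017, -0.032, 0], 0]
    - [[-0.017, -0.032, 0], 0]
  hand: 0.087

```text
time_s: 22.65
tcp_pos: [0.5179, 0.1267, 0.1857]
ee_rot: [[0.97, -0.244, 0.0], [-0.244, -0.97, 0.0], [0.0, -0.0, -1.0]]
wrist_force: [-0.3, -0.3, 0.4]
gripper_width: 0.989
gripper_force: 0.0
```

>>> apply_moves:
  moves:
    - [[-0.017, -0.032, 0], 0]
    - [[-0.017, -0.032, 0], 0]
    - [[-0.017, -0.032, 0], 0]
    - [[-0.017, -0.032, 0], 0]
    - [[0, 0, 0], 0]

```text
time_s: 23.07
tcp_pos: [0.4826, 0.2719, 0.1856]
ee_rot: [[0.972, -0.236, 0.002], [-0.236, -0.972, 0.002], [0.001, -0.002, -1.0]]
wrist_force: [0.3, 0.0, 0.0]
gripper_width: 1.0
gripper_force: 0.0
```

```bash
python3 wr.py angle_small .4836 .2706 166 w5
```

```text
angle_small mask 7.2 0.61
[0.4841 0.2735] 163.8 0.033
t 23.17 tcp [0.4827 0.268  0.1854] yaw -13.9 | turn -177.63 shift before turn [ 0.     -0.0056 -0.0146] after turn [ 0.0002  0.0056 -0.0146] w 0.0871 gf 0.0 F [-0.4  0.2 -0.3]
```

View pics/w5.png

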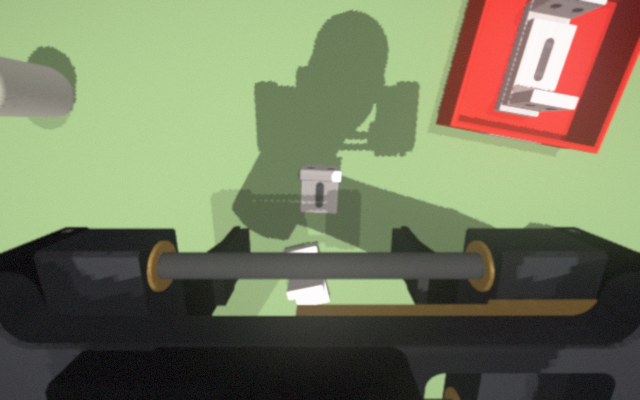

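Small plate at (320,190), upright away from the robot; the tee at (307,275) is well clear. I'll descend.

>>> apply_moves:
  moves:
    - [[0, -0.005, 0.036], 2.3]
    - [[0, 0, 0.036], 0]
    - [[0, 0, 0.036], 0]
    - [[0, 0, 0.034], 0]
    - [[0, 0, 0.02], 0]
  hand: 0.07

```text
time_s: 23.58
tcp_pos: [0.4831, 0.2687, 0.0202]
ee_rot: [[0.959, -0.283, -0.004], [-0.283, -0.959, -0.004], [-0.003, 0.005, -1.0]]
wrist_force: [-0.6, 0.1, -0.1]
gripper_width: 0.82
gripper_force: 0.0
```

>>> apply_moves:
  moves:
    - [[0, 0, 0.008], 0]
    - [[0, 0, 0.004], 0]
    - [[0, 0, 0], 0]
    - [[0, 0, 0], 0]

```text
time_s: 23.92
tcp_pos: [0.4856, 0.272, 0.013]
ee_rot: [[0.96, -0.281, 0.002], [-0.281, -0.96, 0.002], [0.002, -0.002, -1.0]]
wrist_force: [-0.5, 0.1, 0.6]
gripper_width: 0.803
gripper_force: 0.0
```

```bash
python3 -c "
from h import *
plan(.4841,.2735,.004,-16.2)"
```

```text
t 23.92 tcp [0.4856 0.272  0.013 ] yaw -16.3 | turn -0.13 shift before turn [-0.0019 -0.001   0.009 ] after turn [-0.0019 -0.001   0.009 ] w 0.0699 gf 0.0 F [-0.5  0.1  0.6]
```

>>> apply_moves:
  moves:
    - [[-0.001, -0.001, 0.005], 0]
    - [[0, 0, 0.003], 0]
    - [[0, 0, 0], 0]
    - [[0, 0, 0], 0]

```text
time_s: 24.25
tcp_pos: [0.4839, 0.273, 0.0039]
ee_rot: [[0.96, -0.281, 0.0], [-0.281, -0.96, 0.0], [0.0, -0.0, -1.0]]
wrist_force: [-0.7, -0.2, 1.2]
gripper_width: 0.804
gripper_force: 0.0
```

>>> apply_moves:
  moves:
    - [[0, 0, 0], 0]
    - [[0, 0, 0], 0]
    - [[0, 0, 0], 0]
    - [[0, 0, 0], 0]
    - [[0, 0, 0], 0]
  hand: 0.0

```text
time_s: 24.67
tcp_pos: [0.4839, 0.273, 0.0036]
ee_rot: [[0.96, -0.281, 0.0], [-0.281, -0.96, 0.0], [0.0, -0.0, -1.0]]
wrist_force: [0.4, -0.5, 0.5]
gripper_width: 0.512
gripper_force: 28.1
```

>>> apply_moves:
  moves:
    - [[0, 0, 0], 0]
    - [[0, 0, 0], 0]

```text
time_s: 24.83
tcp_pos: [0.4839, 0.2729, 0.0036]
ee_rot: [[0.96, -0.281, 0.0], [-0.281, -0.96, 0.0], [0.0, -0.0, -1.0]]
wrist_force: [0.5, 0.2, 0.9]
gripper_width: 0.509
gripper_force: 30.0
```

>>> apply_moves:
  moves:
    - [[0, 0, -0.01], 0]
    - [[0, 0, -0.03], 0]
    - [[0, 0, -0.04], 0]
    - [[0, 0, -0.04], 0]
    - [[0, 0, -0.04], 0]

```text
time_s: 25.25
tcp_pos: [0.4833, 0.2723, 0.1657]
ee_rot: [[0.96, -0.281, -0.001], [-0.281, -0.96, -0.001], [-0.0, 0.001, -1.0]]
wrist_force: [0.8, 0.6, -1.8]
gripper_width: 0.511
gripper_force: 30.0
```

```bash
python3 pile.py angle_medium .5444 .0236 .016 -23.2;python3 -c "
from h import *
plan(.5665,.0142,.032,-23.2)"
```

```text
angle_medium mask 5.1 0.6
top [0.5453 0.0219] -23.1 0.081
angle_medium mask 7.9 0.65
side [0.5435 0.0219] -21.9 0.156
t 25.45 tcp [0.4839 0.2731 0.1653] yaw -16.3 | turn 6.87 shift before turn [0.152  0.2257 0.1327] after turn [0.178  0.2054 0.1333] w 0.0445 gf 30.0 F [-1.  -0.6 -2.6]
```

>>> apply_moves:
  moves:
    - [[0, 0, 0], 6.9]
    - [[0.016, 0.018, 0], 0]
    - [[0.022, 0.026, 0], 0]
    - [[0.022, 0.026, 0], 0]
    - [[0.022, 0.026, 0], 0]

```text
time_s: 25.87
tcp_pos: [0.5201, 0.1506, 0.1615]
ee_rot: [[0.919, -0.393, -0.004], [-0.393, -0.919, -0.002], [-0.003, 0.004, -1.0]]
wrist_force: [0.9, 0.4, -0.3]
gripper_width: 0.511
gripper_force: 30.0
```

>>> apply_moves:
  moves:
    - [[0.022, 0.026, 0], 0]
    - [[0.022, 0.026, 0], 0]
    - [[0.022, 0.026, 0], 0]
    - [[0.022, 0.024, 0], 0]
    - [[0.008, 0.006, 0], 0]

```text
time_s: 26.28
tcp_pos: [0.5661, 0.0114, 0.1614]
ee_rot: [[0.917, -0.398, -0.005], [-0.398, -0.917, -0.002], [-0.004, 0.003, -1.0]]
wrist_force: [0.0, 0.5, -1.0]
gripper_width: 0.511
gripper_force: 30.0
```

>>> apply_moves:
  moves:
    - [[0, 0, 0], 0]
    - [[0, 0, 0], 0]

```text
time_s: 26.45
tcp_pos: [0.5661, 0.0148, 0.1619]
ee_rot: [[0.918, -0.396, -0.003], [-0.396, -0.918, -0.0], [-0.003, 0.002, -1.0]]
wrist_force: [-0.0, 0.2, -1.4]
gripper_width: 0.51
gripper_force: 30.0
```

```bash
python3 -c "
from h import *
plan(.5665,.0141,.0316,-23.2)
c=imaging.capture('wrist');cv2.imwrite('pics/w6.png',c['frame'])"
```

```text
t 26.45 tcp [0.5661 0.0148 0.1619] yaw -23.3 | turn -0.1 shift before turn [0.001  0.0003 0.1303] after turn [0.0006 0.0005 0.1303] w 0.0444 gf 30.0 F [-0.   0.2 -1.4]
```

View pics/w6.png

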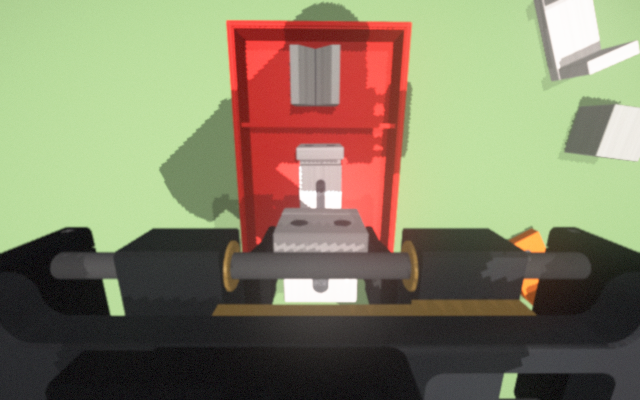

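The small plate (320,255) is square over the pile, its upright towards the large plate's end. I'll lower it in stages.

>>> apply_moves:
  moves:
    - [[0, 0, 0.03], 0]
    - [[0, 0, 0.03], 0]
    - [[0, 0, 0.025], 0]
    - [[0, 0, 0.015], 0]
    - [[0, 0, 0.005], 0]

```text
time_s: 26.92
tcp_pos: [0.5643, 0.0162, 0.0553]
ee_rot: [[0.92, -0.393, -0.007], [-0.393, -0.92, -0.001], [-0.006, 0.004, -1.0]]
wrist_force: [-0.5, 0.0, -0.5]
gripper_width: 0.511
gripper_force: 30.0
```

>>> apply_moves:
  moves:
    - [[0, 0, 0.005], 0]
    - [[0, 0, 0], 0]
    - [[0, 0, 0], 0]
    - [[0, 0, 0], 0]

```text
time_s: 27.25
tcp_pos: [0.5679, 0.0158, 0.0548]
ee_rot: [[0.919, -0.393, 0.003], [-0.393, -0.919, 0.001], [0.002, -0.002, -1.0]]
wrist_force: [0.3, 0.1, -1.7]
gripper_width: 0.516
gripper_force: 30.0
```

```bash
python3 -c "
from h import *
plan(.5665,.0141,.0316,-23.2)"
```

```text
t 27.25 tcp [0.5679 0.0158 0.0548] yaw -23.2 | turn 0.03 shift before turn [-0.0007  0.0021  0.0232] after turn [-0.0007  0.0021  0.0232] w 0.0449 gf 30.0 F [ 0.3  0.1 -1.7]
```

>>> apply_moves:
  moves:
    - [[0, 0.002, 0.008], 0]
    - [[0, 0, 0.007], 0]
    - [[0, 0, 0.002], 0]
    - [[0, 0, 0], 0]
    - [[0, 0, 0], 0]

```text
time_s: 27.67
tcp_pos: [0.5662, 0.0133, 0.0363]
ee_rot: [[0.919, -0.394, -0.001], [-0.394, -0.919, -0.0], [-0.0, 0.0, -1.0]]
wrist_force: [0.1, 0.2, -1.7]
gripper_width: 0.511
gripper_force: 30.0
```

```bash
python3 -c "
from h import *
plan(.5665,.0141,.0316,-23.2)"
```

```text
t 27.67 tcp [0.5662 0.0133 0.0363] yaw -23.2 | turn -0.01 shift before turn [-0.     -0.0009  0.0047] after turn [-0.     -0.0009  0.0047] w 0.0445 gf 30.0 F [ 0.1  0.2 -1.7]
```

>>> apply_moves:
  moves:
    - [[0, -0.001, 0.002], 0]
    - [[0, 0, 0.002], 0]
    - [[0, 0, 0.001], 0]
    - [[0, 0, 0], 0]

```text
time_s: 28.0
tcp_pos: [0.5668, 0.0144, 0.0316]
ee_rot: [[0.919, -0.394, 0.0], [-0.394, -0.919, 0.0], [0.0, -0.0, -1.0]]
wrist_force: [0.2, 0.3, -1.6]
gripper_width: 0.513
gripper_force: 30.0
```

>>> apply_moves:
  moves:
    - [[0, 0, 0.0005], 0]
    - [[0, 0, 0], 0]
    - [[0, 0, 0], 0]

```text
time_s: 28.25
tcp_pos: [0.5668, 0.0144, 0.0316]
ee_rot: [[0.919, -0.394, 0.0], [-0.394, -0.919, 0.0], [0.0, -0.0, -1.0]]
wrist_force: [-2.1, 0.6, 5.0]
gripper_width: 0.513
gripper_force: 30.0
```

>>> apply_moves:
  moves:
    - [[0, 0, 0], 0]
    - [[0, 0, 0], 0]
    - [[0, 0, 0], 0]
    - [[0, 0, 0], 0]
  hand: 0.072

```text
time_s: 28.58
tcp_pos: [0.5667, 0.0143, 0.0308]
ee_rot: [[0.919, -0.394, -0.0], [-0.394, -0.919, -0.0], [-0.0, 0.0, -1.0]]
wrist_force: [0.5, 0.2, -0.6]
gripper_width: 0.729
gripper_force: 0.0
```

>>> apply_moves:
  moves:
    - [[0, 0, -0.02], 0]
    - [[0, 0, -0.036], 0]
    - [[0, 0, -0.04], 0]
    - [[0, 0, -0.04], 0]
    - [[0, 0, -0.03], 0]

```text
time_s: 29.0
tcp_pos: [0.5676, 0.0143, 0.2006]
ee_rot: [[0.919, -0.394, 0.004], [-0.394, -0.919, 0.0], [0.003, -0.002, -1.0]]
wrist_force: [0.3, -0.2, 0.4]
gripper_width: 0.828
gripper_force: 0.0
```

>>> apply_moves:
  moves:
    - [[0, -0.03, 0], 0]
    - [[0, -0.036, 0], 0]
    - [[0, -0.036, 0], 0]
    - [[0, -0.036, 0], 0]
    - [[0, -0.036, 0], 0]

```text
time_s: 29.42
tcp_pos: [0.6356, 0.1756, 0.197]
ee_rot: [[0.919, -0.394, -0.0], [-0.394, -0.919, 0.0], [-0.0, -0.0, -1.0]]
wrist_force: [1.1, -0.2, 0.3]
gripper_width: 0.832
gripper_force: 0.0
```

>>> apply_moves:
  moves:
    - [[0, -0.03, 0], 0]
    - [[0, -0.036, 0], 0]
    - [[0, -0.036, 0], 0]
    - [[0, 0, 0], 0]
    - [[0, 0, 0], 0]

```text
time_s: 29.83
tcp_pos: [0.6753, 0.2697, 0.195]
ee_rot: [[0.92, -0.392, -0.002], [-0.392, -0.92, -0.001], [-0.001, 0.002, -1.0]]
wrist_force: [0.2, -0.2, -0.9]
gripper_width: 0.827
gripper_force: 0.0
```

```bash
python3 pile.py angle_small .5665 .0141 .028 156.8; python3 pile.py angle_medium .5444 .0236 .016 -23.2; python3 -c "
from h import *
a=imaging.capture('side')['frame'][150:260,300:460];b=imaging.capture('top')['frame'][85:195,220:380]
cv2.imwrite('pics/f.png',cv2.resize(np.vstack([a,b]),(436,600),interpolation=cv2.INTER_CUBIC))"
```

```text
angle_small mask 3.0 0.71
top [0.567  0.0122] 155.9 0.092
angle_small mask 11.9 0.52
side [0.5653 0.0149] 164.7 0.191
angle_medium mask 5.0 0.62
top [0.5428 0.0238] -18.1 3.067
angle_medium mask 10.7 0.82
side [0.542  0.0223] -22.9 0.938
```

View pics/f.png

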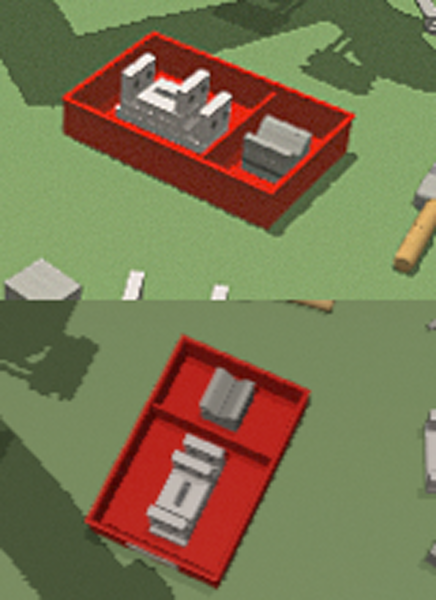

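The picture shows the pile square and alternating in the larger compartment (about (185,490) in the lower view). The V-block stands groove up at (225,400), and the arm is clear.

```bash
python3 -c "
from h import *
print(r.finish_job())"
```

```text
the job is handed in; nothing more can be done
None
```

I piled the three angle plates in the larger compartment (large, medium, small, each turned end for end), stood the V-block groove up in the smaller one, left the three workpieces alone, and handed the job in at about 30 s; `finish_job` returned no verdict.

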